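Select the disc-marked gear on the etching press drive

TASK

Put the press drive into the gear marked by the round brass disc: with the fingertips, push the gear lever out of its parking slot, along the cross slot, and fully home to the end of the slot that the disc stands beside. Only push the lever, gently; do not grip it, do not enter any of the other three badge-marked slots on the way, leave the other things on the bench and gearbox where they are, and finish with the hand clear.

Things in the scene. Friction and masses are not known exactly. Their poses are not given: they have to be found in the camera images.
- gearbox: grey drive unit, 220 (x) x 340 (y) x 90 mm, fixed; origin at the centre of its underside, z up, yaw within 0.4 rad. On top, in the middle, a 170 x 170 mm steel gate plate, top face at 100 mm. Gate layout in gearbox axes: a cross slot along y through the centre; at its ends (y = +26 and -26 mm) a badge-marked slot to +x and one to -x; at y = 0 one unmarked slot to -x only (parking)
- gate_centre (a point): centre of the gate, on the plate's top face; axes as the gearbox. All slots are 15 mm wide for the lever's 10 mm stem. The slots' ends stop the stem centre 28 mm from here along x; the cross slot's ends stop it about 28 mm from here along y
- knob (a point): centre of the black ball knob, 32 mm across, atop the gear lever (steel stem 10 mm thick). The lever tilts about a pivot on the gearbox z axis, 25 mm above its origin, 155 mm from the knob centre (180 mm above the bench upright). The knob is about 57 mm off centre at the slot ends. 2 to 3 N at the knob moves it; it stays where left. Space round the knob is clear above 150 mm
- stem_in_gate (a point): point on the lever's stem axis 72 mm from the pivot, where the stem passes through the gate plate
- shift (a joint): lever tilt along the gearbox x axis, rad: 0 in the cross slot (slack about +-0.035), about +0.36 at the end of a +x slot, about -0.36 at the end of a -x slot. Starts in the parking slot, between -0.34 and -0.2
- select (a joint): lever tilt along the gearbox y axis, rad: 0 at the parking slot's lane, about +0.35 in the +y lane, about -0.35 in the -y lane (slack about +-0.035)
- badge_disc: round brass disc, 36 mm across, 3 mm thick, fixed on the gate plate; origin at the centre of its underside. The four badges stand 60 mm from the gate centre in gearbox x and 46 mm in gearbox y, one by the end of each outer slot; which is where varies
- badge_triangle: brass triangle, 42 mm wide and 36 mm long, 3 mm thick, as above
- badge_bar: brass bar, 42 x 10 mm, 3 mm thick, as above
- badge_cross: brass cross, 42 mm across with arms 9 mm wide, 3 mm thick, as above
- ink_tin: small printed-paper ink tin on the gearbox deck (bystander)
- wrench: steel wrench lying on the gearbox deck (bystander)
- brayer: ink roller with black rubber drum and wooden handle, beside the gearbox (bystander)
- oil_bottle: bottle 160 mm tall, 60 mm wide, beside the gearbox (bystander)
- ink_knife: spatula-like ink knife lying on the bench (bystander)
- copper_plate: copper printing plate 90 x 130 x 5 mm lying beyond the gearbox (bystander)
- ink_jar: low jar 45 mm tall, 60 mm wide, on the robot's side of the gearbox (bystander)

How it is judged:
On the way, in this order (a step that is already met when the one before it is completed fails the run):
1. the lever is out of the parking slot, in the cross slot (value of joint shift between -0.09 and 0.09 rad), for 0.05 s.
2. the lever is fully home in the slot by the disc (horizontal distance between stem_in_gate and badge_disc below 0.043 m and (value of joint shift above 0.31 rad or value of joint shift below -0.31 rad)), for 0.2 s.
At the end, for the whole second after the job is handed in: the lever rests in the slot beside the round disc, within about 4 mm (at the gate) of that slot's end: shift beyond +-0.31 rad, select beyond +-0.28 rad, the stem within 43 mm of the disc's centre, not moving (all of step 2 and (value of joint select above 0.28 rad or value of joint select below -0.28 rad) and velocity of joint shift between -0.05 and 0.05 rad/s and velocity of joint select between -0.05 and 0.05 rad/s); the robot touches nothing.
It fails at once if the lever goes into a slot marked by the triangle, the bar or the cross (horizontal distance between stem_in_gate and badge_triangle below 0.052 m or horizontal distance between stem_in_gate and badge_bar below 0.052 m or horizontal distance between stem_in_gate and badge_cross below 0.052 m).
It fails at once if the lever is gripped or forced (more than 33 N between fingers and lever) (contact force between the fingers and shift above 33 N).
It fails at once if one of the other things is moved by more than 20 mm or lifted (distance of any of ink_tin, wrench, brayer, oil_bottle, ink_knife, copper_plate, ink_jar from where it was at the start of the episode above 0.02 m).
It also fails if it takes over 45 s, if anything falls off the work surface, if the arm or the gripper's body presses on something with over 40 N, if the wrist force passes 120 N, or if a joint passes its speed limit or range.

ROBOT

A 6-joint arm with a two-finger parallel gripper is mounted at the origin on the work surface. World frame = base frame: x ahead of the robot, y to its left, z up, the work surface at z = 0. Lengths are in m, angles in rad, forces in N, time in s.
With the tool pointing down it reaches from about 0.375 to 0.9 m from the base axis. Payload 3.1 kg.
Tool frame: the origin (TCP) lies midway between the tips of the shut fingers; the grasp point (between the pads) lies 19 mm behind it; z points along the fingers, y is the line along which they close (so a half turn about z gives the same grasp; the last joint's range is limited). The gripper opens to 85 mm and grips with 20 to 120 N. Pads are 22 mm wide; open, the fingers measure 114 mm over their backs; the gripper's body (76 mm by 85 mm) begins 54 mm behind the grasp point. The pads swing forward as they close: fully open they stand 13 mm farther back than shut.
Start: joints at [-1.347, 0.527, 1.433, -0, 1.181, -0.178], TCP at [0.244, -0.575, 0.231] pointing down, gripper open.
Joint ranges: [-3.08, 3.08], [-0.75, 2.2], [0.22, 2.44], [-1.43, 4.57], [0, 2.65], [-2.85, 2.85]. Speed limits (rad/s): [2.79, 2.79, 3.14, 3.14, 3.14, 3.14].

INTERFACE

Orientations are given as a unit quaternion [x, y, z, w].
In Python, from station import manip gives the robot as it stands.
- The arm moves only by the tool step_arm, never from a script. Its argument "targets" is text: rows parted by semicolons, each of 4 numbers parted by spaces: the shift along the tool's x, y, z in mm, then the turn about the tool's z in degrees. A call has 1 to 12 rows; each row is the pose to reach, as a shift and turn from the pose commanded when the call began, along the tool's axes at that moment; what a row does not reach only later rows make up. A row lasts 1/10 s, in which the tool goes at most 50 mm and 8.59 degrees, less where a joint would pass 70% of its speed; a pose out of reach is approached as far as the arm can. A call with a gripper value outside its range is refused whole. "gripper" is the closure, from 0 (fully open) to 1 (shut), set as the call begins (left out, the last holds). The fingers move at their own pace and stop on an object; "squeeze" is the grip in N (left out, the last holds). Time passes only in rows, so rows that repeat a pose let the fingers close. It gives the time, the measured TCP pose, the force, the opening and the grip force at its end, in the units of the state.
- manip.sense(): the state, without advancing time (a new reading comes with each control period).
- manip.snapshot(name): name is "side" or "top"; returns the picture (420x560x3 uint8, red, green, blue); there is no depth.
- manip.get_calibration(name): a dict with "fov_y" (degrees; the focal length in pixels is half the picture's height over the tangent of half this angle, whatever the lens; pixels are square), "cx", "cy" (the principal point, pixels), "extrinsics" (4x4, takes a point from camera to world coordinates). Camera axes: x right, y down, z forward; pixel columns grow to the right and rows downward; lengths in m; the calibration is good to about 2 mm. A picture is of the moment at which its call begins. get_calibration takes no time and is no camera call.
- manip.sign_off(): hands the job in; it is judged then, once.
Trained networks look in the newest picture that a camera, given by its name, has taken for a name from the list of things; names that differ only in an ending like _2 or _b are one class to them, and where a whole thing is asked for, a point or a joint stands for the part that bears it (a point fixed in the world has none). Each returns a list of dicts, best first, with "p" (0 to 1); they miss things now and then, are a little off and sometimes report something else, mostly with a low value. They report only what shows in the picture. A call takes as long as a camera call.
- manip.recognise(camera, query): "position" ([column, row] in pixels, amid what is visible of it).
- manip.masks_of(camera, query): "pixels" (420x560 bool, what is visible of it) and "position" ([column, row] in pixels, amid what is visible of it).
- manip.mark_of(camera, query): "position" ([column, row] in pixels: a listed point, or the origin of a listed thing).
The state is a dict: "t": time; "q": joint angles; "qd": joint speeds; "tau": joint torques, N m; "tcp_pos": TCP position; "tool_rot": TCP orientation; "force": force on the tool from outside, world axes, zero at the start; "ft_torque": the same for the moment, N m; "finger_gap": opening from 0.0 (shut) to 1.0 (fully open); "gripper_force": force on a finger pad.
Only numpy, scipy, OpenCV 4.12 (cv2) and the standard library are available. Lean on these libraries where they do the work, as an engineer would, in place of code of your own. Each camera call takes 0.05 s, during which the arm holds its last target. There are 200 camera calls.

## Working session

There is one attempt and no reset: what is moved stays moved. The work goes in short steps, Python scripts to look and compute and a tool call to move; the robot and the scene stay as the last step left them, time stands still between calls to the robot, and variables do not carry over. Pictures are saved under pics/ and viewed, at most 10 in all, crops included, and the job is handed in when it is done.

Besides the shell and the picture viewer there is one more tool, called after "Call:" in YAML: its name, and indented under it one key for each argument. step_arm: Moves the arm, as the interface text tells. Its arguments: {"type":"object","properties":{"targets":{"type":"string"},"gripper":{"type":"number"},"squeeze":{"type":"number"}},"required":["targets"]}

```bash
mkdir -p pics
cat > h.py <<'E'
import numpy as np, cv2
from station import manip
def cam(n):
    c=manip.get_calibration(n); f=210/np.tan(np.radians(c["fov_y"])/2); return f,c["cx"],c["cy"],np.array(c["extrinsics"])
def ray(n,p):
    f,cx,cy,E=cam(n); d=E[:3,:3]@np.array([(p[0]-cx)/f,(p[1]-cy)/f,1]); return E[:3,3],d/np.linalg.norm(d)
def onz(n,p,z):
    o,d=ray(n,p); return o+d*(z-o[2])/d[2]
def proj(n,P):
    f,cx,cy,E=cam(n); q=E[:3,:3].T@(np.array(P)-E[:3,3]); return [cx+f*q[0]/q[2],cy+f*q[1]/q[2]]
def tri(a,b):
    A=[];B=[]
    for n,p in (a,b):
        o,d=ray(n,p); M=np.eye(3)-np.outer(d,d); A.append(M);B.append(M@o)
    return np.linalg.lstsq(np.vstack(A),np.hstack(B),rcond=None)[0]
E
python3 - <<'E'
from h import *
for n in("top","side"):
    im=manip.snapshot(n); cv2.imwrite(f"pics/{n}0.png",im[:,:,::-1]); print(n,cam(n)[3][:3,3].round(3))
    for q in("gearbox","gate_centre","knob","stem_in_gate","badge_disc","badge_triangle","badge_bar","badge_cross"):
        r=manip.mark_of(n,q)[:2]
        z={"knob":.17,"gearbox":0}.get(q,.1)
        print(q,[(np.round(x["position"],1),round(x["p"],2),onz(n,x["position"],z).round(4)) for x in r])
E
```

```text
top [0.516 0.022 1.044]
gearbox [(array([261. , 211.6]), 0.69, array([0.5803, 0.0975, 0.    ]))]
gate_centre [(array([255.4, 206.8]), 0.57, array([0.5841, 0.1017, 0.1   ]))]
knob [(array([368.6, 192.5]), 0.73, array([ 0.6035, -0.1188,  0.17  ])), (array([247.7, 226.3]), 0.6, array([0.5422, 0.1107, 0.17  ]))]
stem_in_gate [(array([258.7, 217.8]), 0.58, array([0.5615, 0.0951, 0.1   ]))]
badge_disc [(array([283.4, 184.9]), 0.59, array([0.6285, 0.0438, 0.1   ])), (array([261.3, 212.5]), 0.19, array([0.5723, 0.0897, 0.1   ]))]
badge_triangle [(array([275.2, 237.8]), 0.67, array([0.5203, 0.0617, 0.1   ]))]
badge_bar [(array([227.4, 235.4]), 0.68, array([0.5262, 0.1594, 0.1   ]))]
badge_cross [(array([238.4, 174.5]), 0.45, array([0.6514, 0.1365, 0.1   ]))]
side [0.046 0.597 0.847]
gearbox [(array([249.8, 260.5]), 0.66, array([0.5819, 0.096 , 0.    ])), (array([299.7, 200.1]), 0.41, array([ 0.6301, -0.1393, -0.    ]))]
gate_centre [(array([247.3, 234.7]), 0.68, array([0.5732, 0.107 , 0.1   ])), (array([279.1, 235.1]), 0.34, array([0.522 , 0.0624, 0.1   ]))]
knob [(array([255.4, 213.4]), 0.85, array([0.5536, 0.0995, 0.17  ]))]
stem_in_gate [(array([253.7, 234.3]), 0.57, array([0.5639, 0.097 , 0.1   ]))]
badge_disc [(array([250.9, 205. ]), 0.58, array([0.6329, 0.0349, 0.1   ]))]
badge_triangle [(array([282.6, 236.3]), 0.6, array([0.5142, 0.0601, 0.1   ]))]
badge_bar [(array([244.4, 256.5]), 0.64, array([0.5343, 0.1549, 0.1   ]))]
badge_cross [(array([214.5, 225.7]), 0.6, array([0.6452, 0.1355, 0.1   ]))]
```

Run:
```python
import cv2,numpy as np
a=cv2.imread("pics/top0.png")[120:320,150:430];b=cv2.imread("pics/side0.png")[130:330,140:420]
cv2.imwrite("pics/c0.png",cv2.resize(np.vstack([a,b]),None,fx=1.5,fy=1.5,interpolation=2) if 0 else np.hstack([cv2.resize(a,(400,286),interpolation=cv2.INTER_CUBIC),cv2.resize(b,(400,286),interpolation=cv2.INTER_CUBIC)]))
```

```text
(no output)
```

View pics/c0.png

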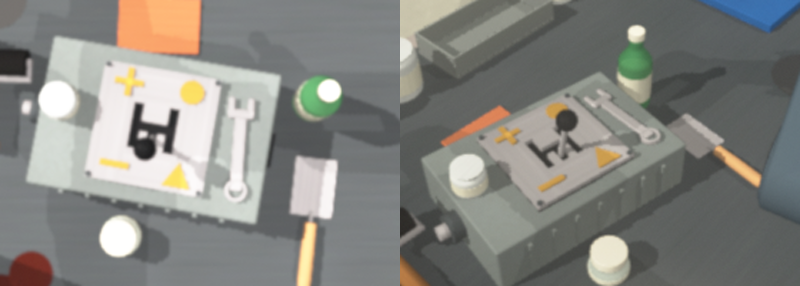

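View pics/top0.png

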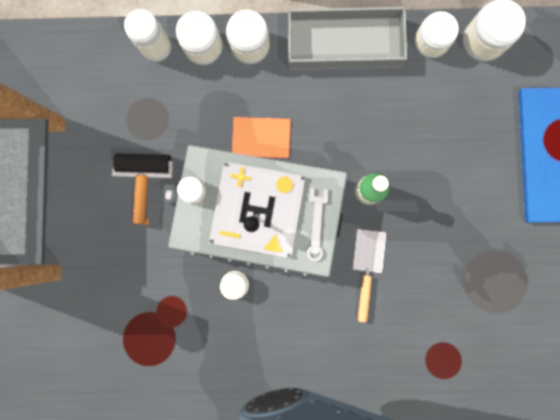

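The top view shows the disc at the upper right (285,185), which is the +x, −y corner. The cross is at (240,177), the bar at (230,236) and the triangle at (273,243). The black knob is at (251,224), toward −x in parking. Next I'll fit the gearbox pose and the knob position.

```bash
cat >> h.py <<'E'
from scipy.spatial.transform import Rotation as R
def totool(G,c,yaw):
    pass
E
python3 - <<'E'
from h import *
L={"badge_cross":(60,46),"badge_disc":(60,-46),"badge_bar":(-60,46),"badge_triangle":(-60,-46),"gate_centre":(0,0)}
W={}
A=[];B=[]
for n in("top","side"):
    manip.snapshot(n)
    for q,l in L.items():
        m=manip.masks_of(n,q) if q!="gate_centre" else manip.mark_of(n,q)
        if not m: continue
        p=m[0]["position"]
        P=onz(n,p,.103 if "badge" in q else .1)[:2]; print(n,q,P.round(4),round(m[0]["p"],2)); A.append(np.array(l)/1e3);B.append(P)
A=np.array(A);B=np.array(B)
def fit(A,B):
    a=A-A.mean(0);b=B-B.mean(0); th=np.arctan2((a[:,0]*b[:,1]-a[:,1]*b[:,0]).sum(),(a*b).sum())
    Rm=np.array([[np.cos(th),-np.sin(th)],[np.sin(th),np.cos(th)]]);return th,B.mean(0)-Rm@A.mean(0),Rm
th,c,Rm=fit(A,B); print("fit",th,c,np.round((B-c-A@Rm.T)*1e3,1).tolist())
ps={}
for n in("top","side"):
    for r in manip.masks_of(n,"knob")[:2]: print(n,np.round(r["position"],1),r["p"],r["pixels"].sum())
    ps[n]=[r["position"] for r in manip.mark_of(n,"knob") if abs(r["position"][0]-251)<20][0]; print(ps[n])
K=tri(("top",ps["top"]),("side",ps["side"])); print("knob",K,"in box",Rm.T@(K[:2]-c))
s=manip.sense(); print(s["t"],s["tcp_pos"],s["tool_rot"]); print(R.from_quat(s["tool_rot"]).as_matrix().round(3))
E
```

```text
top badge_cross [0.6456 0.1335] 0.72
top badge_disc [0.6242 0.2374] 0.54
top badge_triangle [0.5014 0.0615] 0.62
top gate_centre [0.5805 0.0946] 0.8
side badge_disc [0.6966 0.1486] 0.43
side badge_bar [0.5391 0.1621] 0.59
side badge_triangle [0.5097 0.0556] 0.69
side gate_centre [0.5724 0.0926] 0.92
fit 0.4670572593092082 [0.5785028 0.1334885] [[34.2, -68.1], [-28.6, 118.0], [-44.2, -3.9], [2.0, -38.9], [43.8, 29.1], [34.8, 14.5], [-36.0, -9.8], [-6.1, -40.9]]
top [248.2 224.6] 0.78 229Traceback (most recent call last):
  File "<stdin>", line 20, in <module>
IndexError: list index out of range
```

Run:
```python
from h import *
s=manip.sense(); print(s["t"],s["tcp_pos"]); print(R.from_quat(s["tool_rot"]).as_matrix().round(3))
names=["cross","disc","bar","triangle"]; L=np.array([(60,46),(60,-46),(-60,46),(-60,-46)])/1e3
g={"top":[(.6483,.135),(.6307,.0394),(.5302,.1572),(.5172,.061)]}["top"]
A=[];B=[]
for n in("top","side"):
    im=cv2.imread(f"pics/{n}0.png"); h=cv2.cvtColor(im,cv2.COLOR_BGR2HSV)
    m=((h[...,0]>15)&(h[...,0]<30)&(h[...,1]>140)&(h[...,2]>120)).astype(np.uint8)
    k,lab,st,ce=cv2.connectedComponentsWithStats(m)
    for i in range(1,k):
        if st[i,4]<20: continue
        P=onz(n,ce[i],.102)[:2]; d=[np.hypot(*(P-np.array(x))) for x in g]; j=int(np.argmin(d))
        if d[j]<.025:
            print(n,names[j],ce[i].round(1),st[i,4],P.round(4)); 
            if st[i,4]>40: A.append(L[j]);B.append(P)
    # knob: dark blob
A=np.array(A);B=np.array(B)
a=A-A.mean(0);b=B-B.mean(0); th=np.arctan2((a[:,0]*b[:,1]-a[:,1]*b[:,0]).sum(),(a*b).sum())
Rm=np.array([[np.cos(th),-np.sin(th)],[np.sin(th),np.cos(th)]]);c=B.mean(0)-Rm@A.mean(0)
print("fit",th,c,np.round((B-c-A@Rm.T)*1e3,1).tolist())
for sh in(-.2,-.27,-.34):
    K=np.r_[c+Rm@[.155*np.sin(sh),0],.025+.155*np.cos(sh)]
    print(sh,K.round(4),[np.round(proj(n,K),1) for n in("top","side")])
```

```text
1.6 [ 0.24443309 -0.5751954   0.23130011]
[[ 0.92   0.391  0.   ]
 [ 0.391 -0.92   0.   ]
 [ 0.    -0.    -1.   ]]
top cross [240.3 176.6] 62 [0.6467 0.1323]
top disc [284.3 184.4] 155 [0.6293 0.042 ]
top bar [229.2 234. ] 32 [0.529  0.1556]
top triangle [272.7 244.8] 89 [0.506  0.0667]
side disc [248.1 206.4] 71 [0.6327 0.044 ]
side cross [214.9 224.4] 63 [0.6459 0.1334]
side triangle [283.3 239.5] 94 [0.5056 0.0674]
side bar [246.  257.5] 46 [0.5287 0.1559]
fit -0.1985585873743082 [0.57788147 0.09980347] [[0.9, -0.7], [1.7, -0.9], [-3.9, 0.2], [5.1, 1.1], [0.1, 0.4], [-4.4, 0.9], [0.5, -0.9]]
-0.2 [0.5477 0.1059 0.1769] [array([249.9, 223.3]), array([255.2, 213.9])]
-0.27 [0.5374 0.108  0.1744] [array([248.9, 228.8]), array([258.3, 217.8])]
-0.34 [0.5272 0.11   0.1711] [array([248. , 234.2]), array([261.3, 221.9])]
```

Call:
step_arm:
  targets: "15 -16 0 2; 45 -48 0 5; 78 -83 0 8; 112 -119 0 11; 146 -155 0 14; 180 -191 0 17; 214 -227 0 20; 248 -263 0 23; 282 -299 0 26; 316 -335 0 29; 340 -361 0 32; 353 -375 0 34.4"
  gripper: 1

```text
t: 2.8
tcp_pos: [0.423, -0.0892, 0.2316]
tool_rot: [0.995, -0.099, 0.0, -0.0]
force: [0.0, -1.2, 0.0]
finger_gap: 0.002
gripper_force: 0.0
```

```bash
cat > st.py <<'E'
from h import *
th=-0.1986;c=np.array([.5779,.0998]);Rm=np.array([[np.cos(th),-np.sin(th)],[np.sin(th),np.cos(th)]])
s=manip.sense();M=R.from_quat(s["tool_rot"]).as_matrix();p=s["tcp_pos"]
print("t",s["t"],"tcp box",(Rm.T@(np.array(p[:2])-c)*1e3).round(1),"z",round(p[2],4),"F box",(Rm.T@np.array(s["force"][:2])).round(1),"gap",s["finger_gap"])
print("yaw err deg",np.degrees(np.arctan2(M[1,0],M[0,0])-th).round(2))
E
cat st.py > a.py; python3 a.py
```

```text
t 2.8 tcp box [-114.5 -215.9] z 0.2316 F box [ 0.3 -1.1] gap 0.0018748218086138111
yaw err deg 0.06
```

Call:
step_arm:
  targets: "4 -25 0 0; 11 -65 0 0; 18 -105 0 0; 25 -145 0 0; 31 -185 0 0; 34.5 -208 0 0; 34.5 -216 0 0; 34.5 -216 20 0; 34.5 -216 45 0; 34.5 -216 63 0; 34.5 -216 70 0; 34.5 -216 70 0"

```text
t: 4.0
tcp_pos: [0.4983, 0.1122, 0.1606]
tool_rot: [0.995, -0.1, -0.001, 0.0]
force: [0.6, 0.2, -0.2]
finger_gap: 0.0
gripper_force: 0.0
```

```bash
python3 a.py
python3 - <<'E'
from h import *
v=[]
for n,(x,y) in(("top",(170,140)),("side",(160,140))):
    v.append(cv2.resize(manip.snapshot(n)[y:y+150,x:x+150,::-1],(400,400),interpolation=cv2.INTER_CUBIC))
cv2.imwrite("pics/c1.png",np.hstack(v))
E
```

```text
t 4.0 tcp box [-80.5  -3.5] z 0.1606 F box [0.5 0.3] gap 7.515034700047905e-05
yaw err deg -0.05
```

View pics/c1.png

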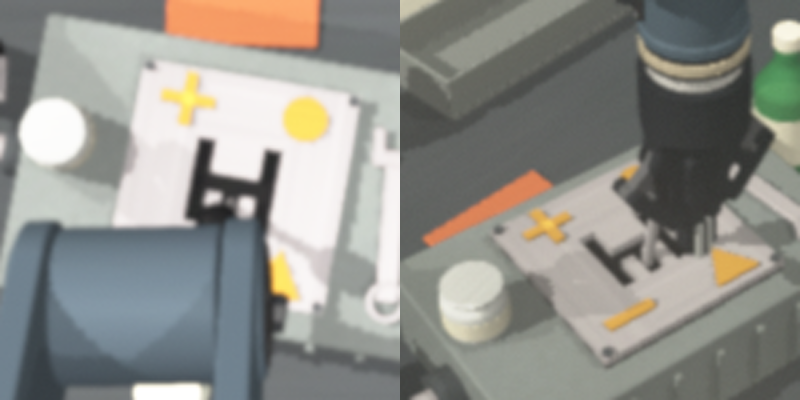

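The knob is hidden behind the hand in the top view. The side view shows the shut fingers standing on the −x side of the lever, at about (700,235) in the crop. I'll push slowly along +x.

Call:
step_arm:
  targets: "6 -2 0 0; 13 -3 0 0; 18 -3 0 0; 22 -3 0 0; 26 -3 0 0; 30 -3 0 0; 33 -3 0 0; 36 -3 0 0; 39 -3 0 0; 42 -3 0 0; 45 -3 0 0; 45 -3 0 0"

```text
t: 5.3
tcp_pos: [0.5446, 0.1069, 0.1613]
tool_rot: [0.995, -0.099, 0.0, -0.0]
force: [-2.2, -0.2, 0.1]
finger_gap: -0.002
gripper_force: 0.8
```

```bash
python3 a.py
```

```text
t 5.3 tcp box [-34.1   0.3] z 0.1613 F box [-2.1 -0.7] gap -0.0021902419630163705
yaw err deg -0.01
```

Call:
step_arm:
  targets: "2 0 0 0; 4 0 0 0; 6 0 0 0; 7.5 0 0 0; 7.5 0 0 0; 7.5 0 0 0"

```text
t: 5.9
tcp_pos: [0.5514, 0.1055, 0.1613]
tool_rot: [0.995, -0.099, 0.0, -0.0]
force: [-2.0, 0.3, 1.4]
finger_gap: 0.005
gripper_force: 0.7
```

```bash
python3 a.py
python3 - <<'E'
from h import *
v=[]
for n,(x,y) in(("top",(170,140)),("side",(160,140))):
    v.append(cv2.resize(manip.snapshot(n)[y:y+150,x:x+150,::-1],(400,400),interpolation=cv2.INTER_CUBIC))
cv2.imwrite("pics/c2.png",np.hstack(v))
E
```

```text
t 5.9 tcp box [-27.1   0.4] z 0.1613 F box [-2.  -0.1] gap 0.005308926352771633
yaw err deg 0.0
```

View pics/c2.png

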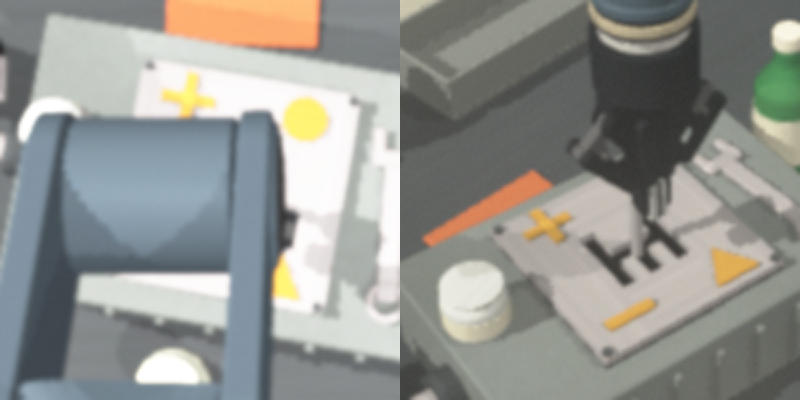

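The side view shows the stem at crop (640,240), near the cross slot. I'll nudge on a few mm to find its far wall by force.

Call:
step_arm:
  targets: "1 0 0 0; 2 0 0 0; 3 0 0 0; 3 0 0 0"

```text
t: 6.4
tcp_pos: [0.5543, 0.1049, 0.1613]
tool_rot: [0.995, -0.099, 0.0, -0.0]
force: [-1.4, 0.0, 2.1]
finger_gap: -0.001
gripper_force: 1.0
```

```bash
python3 a.py
python3 - <<'E'
from h import *
from st import Rm,c
manip.snapshot("side")
for q in("stem_in_gate",):
    for r in manip.mark_of("side",q)[:2]: print(q,np.round(r["position"],1),r["p"])
for sh in(-.1,-.05,0,.05):
    K=np.r_[c+Rm@[.072*np.sin(sh),0],.097]; print(sh,np.round(proj("side",K),1))
E
```

```text
t 6.4 tcp box [-24.2   0.3] z 0.1613 F box [-1.4 -0.2] gap -0.0011203736361680497
yaw err deg -0.01
t 6.4 tcp box [-24.2   0.3] z 0.1613 F box [-1.4 -0.2] gap -0.0011203736361680497
yaw err deg -0.01
stem_in_gate [251.2 232.1] 0.51
-0.1 [250.1 234.7]
-0.05 [249.1 233.8]
0 [248.2 232.8]
0.05 [247.2 231.8]
```

Call:
step_arm:
  targets: "1 0 0 0; 2 0 0 0; 3 0 0 0; 3 0 0 0"

```text
t: 6.9
tcp_pos: [0.5573, 0.1043, 0.1613]
tool_rot: [0.995, -0.099, 0.0, -0.0]
force: [-1.6, 0.8, 2.0]
finger_gap: -0.005
gripper_force: 0.9
```

Call:
step_arm:
  targets: "1 0 0 0; 2 0 0 0; 3 0 0 0; 3 0 0 0"

```text
t: 7.3
tcp_pos: [0.5596, 0.1038, 0.1613]
tool_rot: [0.995, -0.099, -0.001, -0.0]
force: [-3.2, 0.8, 2.4]
finger_gap: -0.002
gripper_force: 1.7
```

```bash
python3 a.py
python3 - <<'E'
from h import *
from st import Rm,c
im=manip.snapshot("side")
cv2.imwrite("pics/c3.png",cv2.resize(im[190:260,200:300,::-1],(800,560),interpolation=cv2.INTER_CUBIC))
E
```

```text
t 7.3 tcp box [-18.8   0.3] z 0.1613 F box [-3.3  0.2] gap -0.0018277859024846484
yaw err deg -0.0
t 7.3 tcp box [-18.8   0.3] z 0.1613 F box [-3.3  0.2] gap -0.0018277859024846484
yaw err deg -0.0
```

View pics/c3.png

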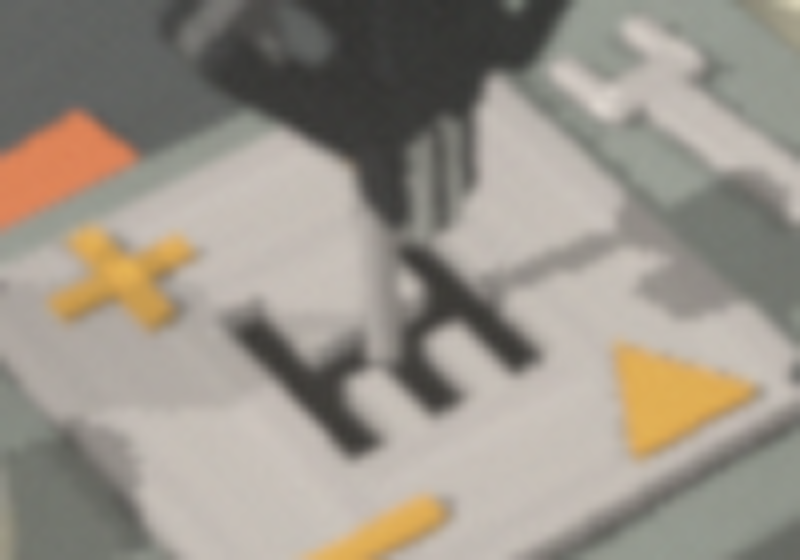

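The stem base is at crop (380,355), midway along the cross slot, and the force has risen to 3.3 N, so it is against the wall. Next I'll back off, go round to the +y side and push toward −y.

Call:
step_arm:
  targets: "-10 0 0 0; -30 0 1 0; -35 -15 3 0; -35 -40 5 0; -35 -54 5 0; -15 -55 5 0; 5 -55 5 0; 18 -55 5 0; 21 -55 5 0; 21 -55 5 0"

```text
t: 8.35
tcp_pos: [0.5918, 0.1538, 0.1561]
tool_rot: [0.995, -0.099, 0.0, -0.0]
force: [-1.1, 0.7, -0.1]
finger_gap: 0.004
gripper_force: 0.0
```

Call:
step_arm:
  targets: "0 6 0 0; 0 12 0 0; 0 16 0 0; 0 20 0 0; 0 24 0 0; 0 27 0 0; 0 30 0 0; 0 33 0 0; 0 36 0 0; 0 36 0 0"

```text
t: 9.35
tcp_pos: [0.5845, 0.118, 0.1565]
tool_rot: [0.995, -0.099, 0.0, 0.0]
force: [0.2, 1.6, 1.1]
finger_gap: -0.005
gripper_force: 0.5
```

```bash
python3 a.py
```

```text
t 9.35 tcp box [ 2.8 19.1] z 0.1565 F box [-0.1  1.6] gap -0.005299312843085892
yaw err deg -0.01
```

Call:
step_arm:
  targets: "0 4 0 0; 0 8 0 0; 0 12 0 0; 0 16 0 0; 0 20 0 0; 0 24 0 0; 0 28 0 0; 0 31 0 0; 0 34 0 0; 0 36 0 0; 0 36 0 0"

```text
t: 10.45
tcp_pos: [0.577, 0.0825, 0.1563]
tool_rot: [0.995, -0.099, -0.0, 0.0]
force: [0.0, 0.7, -1.4]
finger_gap: -0.001
gripper_force: 0.3
```

Call:
step_arm:
  targets: "0 1.5 0 0; 0 3 0 0; 0 4.5 0 0; 0 6 0 0; 0 6 0 0"

```text
t: 10.95
tcp_pos: [0.576, 0.0768, 0.1563]
tool_rot: [0.995, -0.099, -0.0, 0.0]
force: [0.2, 1.5, -0.5]
finger_gap: 0.002
gripper_force: 0.7
```

```bash
python3 a.py
```

```text
t 10.95 tcp box [  2.7 -22.9] z 0.1563 F box [-0.1  1.5] gap 0.002039950299211163
yaw err deg -0.0
```

Call:
step_arm:
  targets: "0 1.5 0 0; 0 3 0 0; 0 4 0 0; 0 5 0 0; 0 5 0 0"

```text
t: 11.45
tcp_pos: [0.5751, 0.0724, 0.1562]
tool_rot: [0.995, -0.099, -0.0, -0.0]
force: [0.8, 2.2, -3.6]
finger_gap: -0.002
gripper_force: 1.8
```

```bash
python3 a.py
python3 - <<'E'
from h import *
im=manip.snapshot("side")
cv2.imwrite("pics/c4.png",cv2.resize(im[190:260,200:300,::-1],(800,560),interpolation=cv2.INTER_CUBIC))
E
```

```text
t 11.45 tcp box [  2.6 -27.4] z 0.1562 F box [0.4 2.3] gap -0.0022481705826777327
yaw err deg -0.02
```

View pics/c4.png

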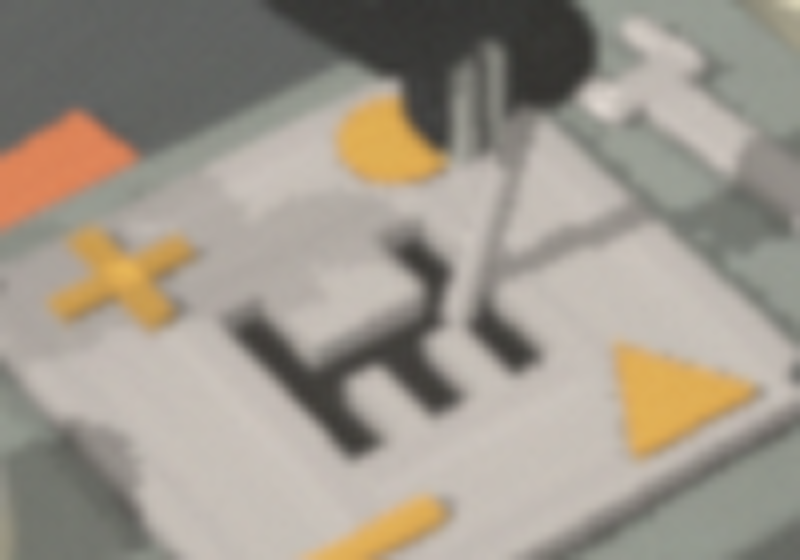

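The stem is at crop (462,315), at the end of the cross slot in the −y lane, and the force is rising. I'll back off, go round to the −x side and push +x into the disc slot.

Call:
step_arm:
  targets: "0 -10 0 0; 0 -22 2 0; -20 -24 5 0; -42 -24 6 0; -54 -20 6 0; -54 0 6 0; -54 20 6 0; -54 26 6 0; -54 26 6 0"

```text
t: 12.4
tcp_pos: [0.5173, 0.0571, 0.1505]
tool_rot: [0.995, -0.1, 0.0, 0.0]
force: [-0.3, -0.3, -0.3]
finger_gap: -0.001
gripper_force: 0.0
```

Call:
step_arm:
  targets: "10 0 0 0; 18 0 0 0; 24 0 0 0; 28 0 0 0; 32 0 0 0; 36 0 0 0; 40 0 0 0; 44 0 0 0; 48 0 0 0; 51 0 0 0; 54 0 0 0; 54 0 0 0"

```text
t: 13.6
tcp_pos: [0.5707, 0.0465, 0.1501]
tool_rot: [0.995, -0.099, 0.001, 0.0]
force: [-1.4, 1.3, -0.3]
finger_gap: 0.003
gripper_force: 0.6
```

```bash
python3 a.py
```

```text
t 13.6 tcp box [  3.4 -53.6] z 0.1501 F box [-1.6  1. ] gap 0.002627302545117297
yaw err deg -0.0
```

Call:
step_arm:
  targets: "3 0 0 0; 6 0 0 0; 9 0 0 0; 12 0 0 0; 15 0 0 0; 18 0 0 0; 20 0 0 0; 22 0 0 0; 24 0 0 0; 24 0 0 0"

```text
t: 14.6
tcp_pos: [0.5939, 0.0417, 0.1504]
tool_rot: [0.995, -0.099, 0.0, 0.0]
force: [-2.9, 0.1, -2.2]
finger_gap: -0.003
gripper_force: 1.3
```

Call:
step_arm:
  targets: "1 0 0 0; 2 0 0 0; 3 0 0 0; 4 0 0 0; 4 0 0 0"

```text
t: 15.1
tcp_pos: [0.5951, 0.0415, 0.1501]
tool_rot: [0.995, -0.099, -0.003, -0.0]
force: [-8.5, 1.4, 0.3]
finger_gap: -0.002
gripper_force: 3.7
```

```bash
python3 a.py
```

```text
t 15.1 tcp box [ 28.3 -53.8] z 0.1501 F box [-8.6 -0.4] gap -0.0016635832153692734
yaw err deg 0.02
```

The force jumped to 8.6 N with little travel, so the lever is at the slot end. I'll withdraw and rise clear, out of both camera views, then check.

Call:
step_arm:
  targets: "-10 0 0 0; -30 0 -5 0; -50 0 -30 0; -70 0 -60 0; -90 0 -90 0; -105 30 -100 0; -115 65 -100 0; -120 105 -100 0; -120 145 -100 0; -120 175 -100 0; -120 180 -100 0; -120 180 -100 0"

```text
t: 16.3
tcp_pos: [0.4454, -0.113, 0.2512]
tool_rot: [0.995, -0.1, 0.002, 0.001]
force: [-0.8, 0.1, -0.2]
finger_gap: -0.001
gripper_force: 0.0
```

```bash
python3 a.py
python3 - <<'E'
from h import *
from st import Rm,c
v=[]
for n,(x,y) in(("top",(190,140)),("side",(190,160))):
    im=manip.snapshot(n)
    v.append(cv2.resize(im[y:y+120,x:x+120,::-1],(400,400),interpolation=cv2.INTER_CUBIC))
    for q in("knob","stem_in_gate"): print(n,q,[np.round(r["position"],1) for r in manip.mark_of(n,q)[:2]])
    for sh in(.28,.31,.36):
        u=np.array([np.tan(sh),-np.tan(.35),1]);u/=np.linalg.norm(u)
        print(sh,[np.round(proj(n,np.r_[c+Rm@(u[:2]*l),.025+u[2]*l]),1) for l in(.155,.072)])
cv2.imwrite("pics/c5.png",np.hstack(v))
E
```

```text
t 16.3 tcp box [ -87.9 -234.8] z 0.2512 F box [-0.8 -0.1] gap -0.0009622132689891538
yaw err deg -0.14
t 16.3 tcp box [ -87.9 -234.8] z 0.2512 F box [-0.8 -0.1] gap -0.0009622132689891538
yaw err deg -0.14
top knob [array([282.5, 186.9])]
top stem_in_gate [array([276.4, 200.6])]
0.28 [array([283.9, 191.8]), array([269.7, 203.4])]
0.31 [array([284.1, 189.7]), array([269.8, 202.4])]
0.36 [array([284.4, 186.2]), array([270. , 200.9])]
side knob [array([253. , 191.5])]
side stem_in_gate [array([255.9, 221.9]), array([284.8, 322. ])]
0.28 [array([256.1, 189.5]), array([252.5, 225.4])]
0.31 [array([254.9, 189. ]), array([251.9, 225.1])]
0.36 [array([252.7, 188.1]), array([251. , 224.6])]
```

View pics/c5.png

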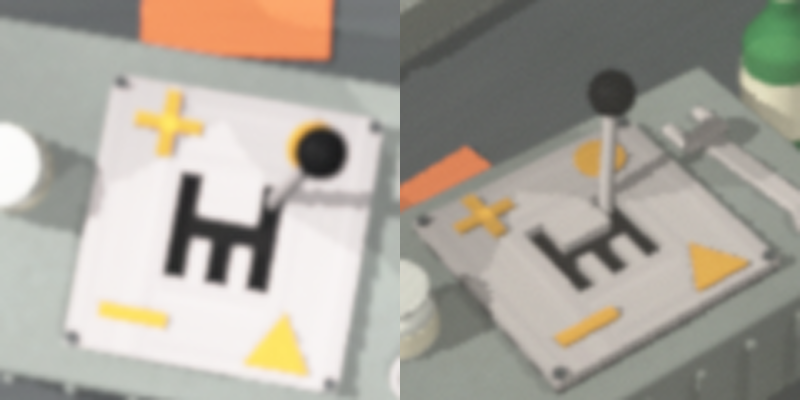

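The knob is at top-picture pixel (286,186), beside the disc, which matches a shift of about 0.36 rad. The stem sits at the end of the disc's slot, the hand is clear, and the tin and wrench haven't moved.

```bash
python3 -c "
from station import manip
print(manip.sign_off())"
```

```text
the job is handed in; nothing more can be done
None
```

The job is handed in: I pushed the gear lever fully home in the slot beside the round disc and withdrew the hand clear, with the last pictures agreeing; no verdict came back.

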